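Close the rack nest to its gauge mark

ROBOT

A 6-joint arm with a two-finger parallel gripper is mounted at the origin on the work surface. World frame = base frame: x ahead of the robot, y to its left, z up, the work surface at z = 0. Lengths are in m, angles in rad, forces in N, time in s.
With the tool pointing down it reaches from about 0.275 to 0.875 m from the base axis. Payload 12.5 kg.
Tool frame: the origin (TCP) lies at the very end of the fingers, on their centre line; the grasp point (between the pads) lies 19 mm behind it; z points along the fingers, y is the line along which they close (so a half turn about z gives the same grasp; the last joint's range is limited). The gripper opens to 85 mm and grips with 20 to 120 N. Pads are 22 mm wide; open, the fingers measure 114 mm over their backs; the gripper's body (76 mm by 85 mm) begins 54 mm behind the grasp point. The pads swing forward as they close: fully open they stand 13 mm farther back than shut.
Start: joints at [-0.085, 0.351, 1.652, -0, 1.139, -0.085], TCP at [0.55, 0, 0.231] pointing down, gripper open.
Joint ranges: [-2.75, 2.75], [-0.79, 2.1], [0.01, 2.65], [-1.57, 4.71], [0.07, 3.14], [-2.87, 2.87]. Speed limits (rad/s): [2.22, 2.22, 2.79, 3.14, 3.14, 3.14].

INTERFACE

Orientations are given as a 3x3 rotation matrix whose columns are the frame's x, y, z axes.
In Python, from bench import manip gives the robot as it stands. Calls block until the motion is done:
- manip.move_ptp(position, orientation): joint-space move of the TCP to a pose.
- manip.move_l(position, attitude=None, max_speed=0.15): straight line of the TCP; attitude=None keeps the orientation; max_speed is the mean speed in m/s.
- manip.move_j(angles): joint-space move.
- manip.set_gripper(opening, effort=None): opening from 0.0 (shut) to 1.0 (fully open); effort is the grip in N (None keeps the last); returns when the fingers have stopped.
- manip.dwell(seconds).
- manip.inverse_kinematics(position, orientation): joint angles nearest the present ones, or None.
- manip.grab_frame(name): name is "scene" or "side" or "wrist"; returns (picture, depth): 480x640x3 uint8, red, green, blue; 480x640 float32, m along the optical axis (not along the pixel's ray), 0 where there is no reading.
- manip.get_calibration(name): a dict with "camera_matrix" (3x3 intrinsics, pixels), "R" (3x3) and "t" (3): a world point X has camera coordinates R X + t. Camera axes: x right, y down, z forward; pixel columns grow to the right and rows downward; lengths in m; the calibration is good to about 2 mm. A picture is of the moment at which its call begins: read the wrist's pose just before it. get_calibration takes no time and is no camera call; for the wrist camera it gives the pose at the moment of the call.
A pose or a line that the arm cannot do raises manip.Unreachable and nothing moves.
- manip.sign_off(): hands the job in; it is judged then, once.
Trained networks look in the newest picture that a camera, given by its name, has taken for a name from the list of things; names that differ only in an ending like _2 or _b are one class to them, and where a whole thing is asked for, a point or a joint stands for the part that bears it (a point fixed in the world has none). Each returns a list of dicts, best first, with "confidence" (0 to 1); they miss things now and then, are a little off and sometimes report something else, mostly with a low value. They report only what shows in the picture. A call takes as long as a camera call.
- manip.look_for(camera, name): "at" ([x, y, z] in m, in world coordinates, good to about 4 mm: the middle of the surface that is visible of it).
Readings, each from a call of its own:
- manip.current_time(): time.
- manip.current_qpos(): joint angles.
- manip.current_joint_vel(): joint speeds.
- manip.current_joint_torque(): joint torques, N m.
- manip.current_ee_pos(): TCP position.
- manip.current_tcp_rot(): TCP orientation.
- manip.current_force(): force on the tool from outside, world axes, zero at the start.
- manip.current_ft_torque(): the same for the moment, N m.
- manip.current_grip_width(): opening from 0.0 (shut) to 1.0 (fully open).
- manip.current_grip_force(): force on a finger pad.
Only numpy, scipy, OpenCV 4.12 (cv2) and the standard library are available. Lean on these libraries where they do the work, as an engineer would, in place of code of your own. Each camera call takes 0.05 s, during which the arm holds its last target. There are 200 camera calls.

TASK

Roll the knurled wheel of the rack nest under a fingertip until its sliding jaw has closed up to the gauge mark, so that the black rib on the jaw lines up with the black rib on the gauge rider, and take the hand away. Move the jaw with the wheel alone, never by pushing the jaw itself, do not touch or pick up the tube rack standing in the nest, and leave the other things on the bench where they are.

Things in the scene. Friction and masses are not known exactly. Their poses are not given: they have to be found in the camera images.
- nest: Rack nest fixed to the bench. Origin on the bench; aluminium base plate x -75..75, y -145..130 mm, 12 mm thick. It closes along its own +y. Fixed fence at y 115..127, top 52 mm above the bench. At y -100 the wheel, between two white cheeks (10 mm thick, centred at x -19 and 19, y -122..-78, top 69 mm). White scale bar at x 59..73, y -85..55, top 22 mm.
- wheel_crown (a point): Highest point of the steel knurled wheel, mid-width, 76 mm above the bench, 7 mm above the cheeks; axes as nest; does not turn. Wheel 64 mm across, 22 mm wide in x, axle along the nest's x, 44 mm above the bench. A fingertip pressed down on it with 5 to 15 N and moved level along the nest's y turns it by friction: stroke about 20 mm, lift, go back, repeat.
- wheel (a joint): Turn of the wheel, rad, -0.5 to 6.25; grows as its top moves to the nest's +y (towards the fence), which closes the jaw; the other way opens it. The jaw moves 8 mm per rad, that is 1 mm for 4 mm of rim. Turning takes about 1 to 1.5 N along the rim; it stays where it is left.
- jaw (a joint): Slide of the grey plastic jaw along the nest's +y, m; grows as the nest closes, range -0.004 to 0.050. The jaw is a block 100 (x) x 16 (y) x 34 mm, top 46 mm above the bench; at 0 its middle is at y = -30 mm of the nest. It is geared to the wheel and moves with it.
- pointer (a point): End of the black rib (3 mm wide in y) on top of the jaw, at x = +55 mm of the nest, 49 mm above the bench; it moves with the jaw; axes as nest.
- gauge_mark (a point): The gauge mark: inner end of the black rib (3 mm wide in y) on top of the small white gauge rider (18 x 18 x 26 mm high) fixed on the scale bar, at x = 59 mm of the nest, 50 mm above the bench; axes as nest. The jaw is right when the pointer has the same y in the nest's frame as this mark. It starts 14 to 36 mm further to +y than the pointer.
- tube_rack: Loose white tube rack 90 x 88 x 40 mm with small tubes standing up to 49 mm above its underside, standing on the nest's base between jaw and fence. Origin at the centre of its underside. Stays where it is.
- tip_box: Loose pipette-tip box 85 x 120 x 69 mm beyond the nest. Origin at the centre of its underside. Bystander.
- reagent: Small loose bottle with a green cap, 48 mm across, 95 mm high, past the wheel end of the nest. Origin at the centre of its underside. Bystander.
- marker: Loose black marker pen, 12 mm thick, 120 mm long, lying on the robot's side of the nest. Origin at its underside, middle. Bystander.
- waste_cup: Loose white plastic cup, 90 mm across, 110 mm high. Origin at the centre of its underside. Bystander.
- sample_jar: Loose jar, 60 mm across, 70 mm high. Origin at the centre of its underside. Bystander.
- pipette: Loose white pipette about 235 mm long lying on the bench. Origin at its underside near the middle. Bystander.

How it is judged:
By the outcome, as a careful person would: the job done as asked, in the order asked, and still so for the second after the job is handed in, with the robot touching nothing.
It also fails if it takes over 58 s, if anything falls off the work surface, if the arm or the gripper's body presses on something with over 40 N, if the wrist force passes 120 N, or if a joint passes its speed limit or range.

## Working session

There is one attempt and no reset: what is moved stays moved. The work goes in short steps, each a Python script; the robot and the scene stay as the last script left them, time stands still between calls to the robot, and variables do not carry over. Pictures are saved under pics/ and viewed, at most 10 in all, crops included, and the job is handed in when it is done.

```bash
mkdir -p pics; ls
python3 - <<'E'
from bench import manip
import cv2
for c in ("scene","side"):
    im,d=manip.grab_frame(c); cv2.imwrite(f"pics/{c}0.png",im[:,:,::-1])
    for n in ("nest","wheel_crown","pointer","gauge_mark","tube_rack","reagent","tip_box","marker","waste_cup","sample_jar","pipette"):
        r=manip.look_for(c,n)
        print(c,n,[( [round(float(v),3) for v in q["at"]],round(q["confidence"],2)) for q in r[:2]])
print(manip.current_time(), manip.current_tcp_rot())
E
```

```text
pics
scene nest [([0.59, -0.093, 0.01], 0.65)]
scene wheel_crown [([0.593, -0.089, 0.011], 0.63), ([0.599, -0.147, 0.067], 0.56)]
scene pointer [([0.56, -0.07, 0.044], 0.79)]
scene gauge_mark [([0.607, -0.017, 0.044], 0.53)]
scene tube_rack [([0.521, 0.003, 0.05], 0.9)]
scene reagent [([0.74, -0.193, 0.061], 0.61)]
scene tip_box [([0.633, 0.081, 0.069], 0.9), ([0.594, -0.093, 0.013], 0.65)]
scene marker [([0.428, -0.062, 0.013], 0.46)]
scene waste_cup [([0.394, 0.422, 0.077], 0.89)]
scene sample_jar [([0.588, 0.446, 0.044], 0.74), ([0.396, 0.424, 0.08], 0.29)]
scene pipette [([0.292, -0.33, 0.017], 0.68)]
side nest [([0.548, -0.018, 0.026], 0.97)]
side wheel_crown [([0.544, -0.018, 0.029], 0.61), ([0.55, -0.063, 0.041], 0.5)]
side pointer [([0.551, -0.065, 0.042], 0.6), ([0.272, -0.318, 0.019], 0.42)]
side gauge_mark [([0.585, -0.115, 0.056], 0.49)]
side tube_rack [([0.422, -0.05, 0.013], 0.67), ([0.513, 0.019, 0.053], 0.55)]
side reagent [([0.73, -0.173, 0.053], 0.69), ([0.379, 0.464, 0.073], 0.65)]
side tip_box []
side marker [([0.42, -0.05, 0.008], 0.61)]
side waste_cup [([0.379, 0.464, 0.072], 0.77)]
side sample_jar [([0.573, 0.479, 0.046], 0.72), ([0.426, -0.051, 0.01], 0.41)]
side pipette [([0.269, -0.323, 0.018], 0.84)]
1.2 [[-1.90381915e-06  1.00000000e+00  6.69009253e-06]
 [ 1.00000000e+00  1.90381239e-06  1.01142759e-06]
 [ 1.01141485e-06  6.69009446e-06 -1.00000000e+00]]
```

View pics/scene0.png

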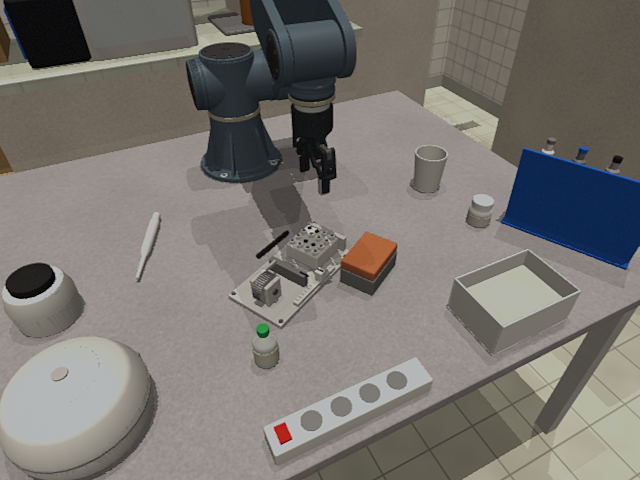

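View pics/side0.png

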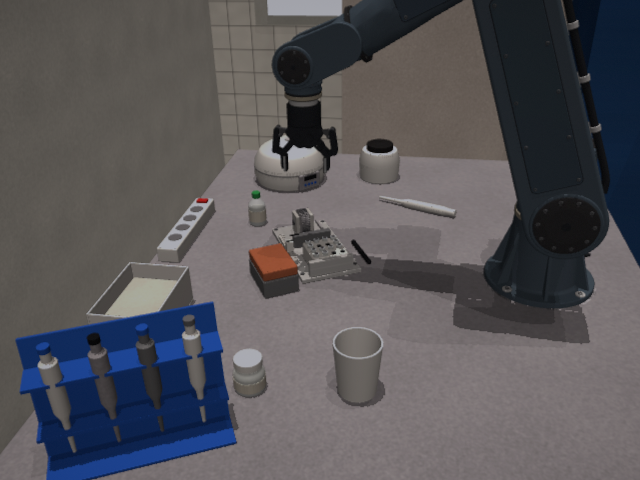

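The scene picture shows the nest at about (232–350, 225–322) with the wheel near (267, 288). The side picture agrees, with the wheel end towards the reagent bottle. I'll go above it for a close look.

Run:
```python
from bench import manip
import cv2, numpy as np
ny=np.array([-.46,.89,0]);ny/=np.linalg.norm(ny); nx=np.array([ny[1],-ny[0],0])
R=np.column_stack([nx,-ny,[0,0,-1]])
manip.set_gripper(0.0,40)
c=np.array([.553,-.058,0])
manip.move_ptp(c-0.03*ny+[0,0,.30],R)
cal=manip.get_calibration("wrist")
im,d=manip.grab_frame("wrist"); cv2.imwrite("pics/w1.png",im[:,:,::-1])
np.savez("w1.npz",im=im,d=d,**cal)
for n in ("nest","wheel_crown","pointer","gauge_mark","tube_rack"):
    r=manip.look_for("wrist",n)
    print(n,[( [round(float(v),4) for v in q["at"]],round(q["confidence"],2)) for q in r[:2]])
print(manip.current_time(),manip.current_ee_pos(),manip.current_qpos(),manip.current_force()); print(cal)
```

```text
nest [([0.5628, -0.0793, 0.0116], 0.59)]
wheel_crown [([0.565, -0.0774, 0.012], 0.83)]
pointer [([0.5511, -0.0741, 0.0499], 0.81)]
gauge_mark [([0.6051, -0.0147, 0.0505], 0.56)]
tube_rack [([0.5125, 0.0155, 0.0496], 0.77)]
3.175 [ 0.5667057  -0.08433858  0.29982236] [-2.29006488e-01  3.33415843e-01  1.50359204e+00  4.37949444e-05
  1.30494287e+00  8.63768474e-01] [ 0.17373241 -0.21885431 -0.8384367 ]
{'camera_matrix': array([[412.90536586,   0.        , 324.03596576],
       [  0.        , 412.90536586, 240.93522885],
       [  0.        ,   0.        ,   1.        ]]), 'R': array([[ 4.61338224e-01, -8.87224286e-01, -3.31540698e-04],
       [-8.49154040e-01, -4.41650713e-01,  2.89624005e-01],
       [-2.57107876e-01, -1.33333095e-01, -9.57140442e-01]]), 't': array([-0.33529416,  0.38682121,  0.57846355])}
```

View pics/w1.png

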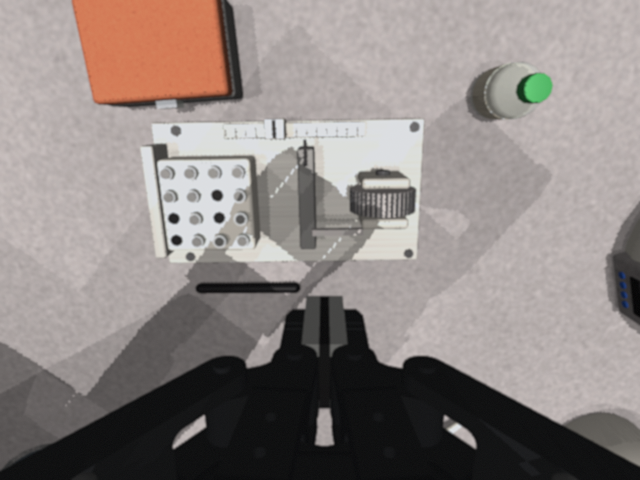

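The wrist view shows the wheel at (383, 200), the pointer rib at (306, 145), the gauge rib at (277, 129), and the plate's edges running nearly along the image axes. Next I'll measure from the depth and an enlarged crop.

```bash
cat > h.py <<'E'
import numpy as np, cv2
def cloud(d,K,R,t):
    v,u=np.mgrid[0:480,0:640]
    c=np.stack([(u-K[0,2])/K[0,0]*d,(v-K[1,2])/K[1,1]*d,d],-1)
    return (c-t)@R
def at(px,z,K,R,t):  # pixel -> world at height z
    r=R.T@np.linalg.inv(K)@[px[0],px[1],1]; o=-R.T@t
    return o+r*(z-o[2])/r[2]
E
python3 - <<'E'
from h import *
f=np.load("w1.npz"); K,R,t=f["camera_matrix"],f["R"],f["t"]
P=cloud(f["d"],K,R,t); ok=f["d"]>0
win=np.zeros((480,640),bool); win[100:275,130:440]=1
m=win&ok&(P[...,2]>.006)&(P[...,2]<.018)
print("platez",np.median(P[m][:,2]))
m8=cv2.morphologyEx((win&ok&(P[...,2]>.006)).astype('uint8'),cv2.MORPH_OPEN,np.ones((3,3)))
for a in [(152,123),(423,120),(417,261),(171,262)]: print(a,at(a,.012,K,R,t).round(4))
pl=P[m][:,:2].astype('float32'); r=cv2.minAreaRect(pl); print("rect",r)
w=np.zeros_like(win); w[150:240,335:430]=1
w=w&ok&(P[...,2]>.0715); q=P[w]; print("crown",len(q),q.mean(0),q.min(0),q.max(0), cv2.minAreaRect(q[:,:2].astype('float32')))
c=cv2.resize(f["im"][100:240,200:400],(800,560),interpolation=cv2.INTER_CUBIC); cv2.imwrite("pics/w1c.png",c[:,:,::-1])
E
```

```text
platez 0.011202756737602435
(152, 123) [0.5465 0.1002 0.012 ]
(423, 120) [ 0.674  -0.1388  0.012 ]
(417, 261) [ 0.5433 -0.211   0.012 ]
(171, 262) [0.417  0.0293 0.012 ]
rect ((0.5502979755401611, -0.04175731539726257), (0.17022238671779633, 0.2928764820098877), 28.415782928466797)
crown 692 [ 0.58994635 -0.1351732   0.07370907] [ 0.57370319 -0.15214361  0.07150324] [ 0.60522416 -0.11690324  0.07710413] ((0.5897491574287415, -0.13524648547172546), (0.021787893027067184, 0.030429966747760773), 27.981033325195312)
```

View pics/w1c.png

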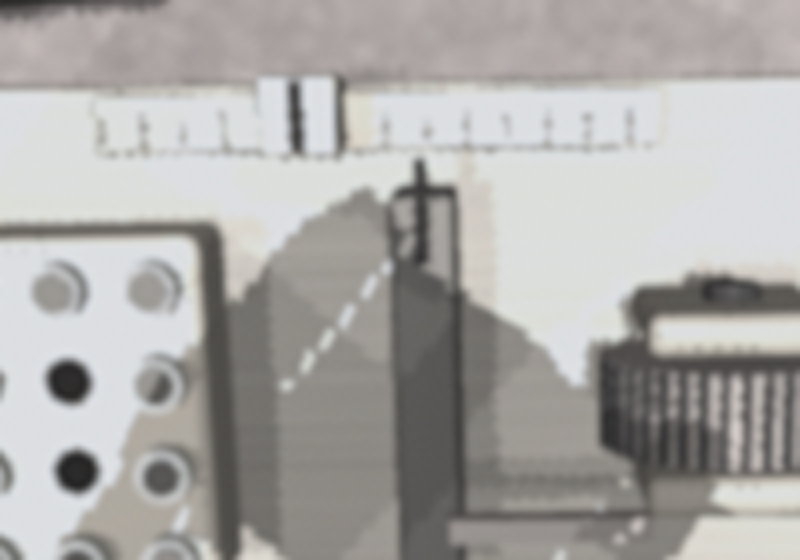

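The rib ends in the crop convert to full-frame pixels: gauge (274.3, 137.5) and pointer (305, 140.5). The crown is consistent from two measurements, at (0.589, -0.135) with yaw 28.1°. I'll compute the gap and do the first stroke.

```bash
cat >> h.py <<'E'
from bench import manip
a=np.radians(28.1); nx=np.array([np.cos(a),np.sin(a),0]); ny=np.array([-np.sin(a),np.cos(a),0])
RT=np.column_stack([nx,-ny,[0,0,-1]]); crown=np.array([.589,-.135,0])
def pos(y,z): return crown+y*ny+[0,0,z]
def stroke(y0,y1,z0,F=9.,v=.05):
    manip.move_l(pos(y0,z0+.004),RT,.15); manip.dwell(.1)
    f0=manip.current_force()[2]; z=z0+.001; f=0
    while f<F and z>z0-.006:
        manip.move_l(pos(y0,z),RT,.03); f=manip.current_force()[2]-f0
        z-=.0003 if f<1 else .0002
    zc=z; fs=[]
    n=2
    for k in range(1,n+1):
        manip.move_l(pos(y0+(y1-y0)*k/n,zc),RT,v); fs.append((manip.current_force()-[0,0,f0]).round(1).tolist())
    print("z",round(zc,4),"Fpress",round(f,1),"F",fs,"tcp",manip.current_ee_pos().round(4),"t",round(manip.current_time(),2))
    manip.move_l(pos(y1,zc+.008),RT,.15)
    return zc
E
python3 - <<'E'
from h import *
f=np.load("w1.npz"); K,R,t=f["camera_matrix"],f["R"],f["t"]
g=at((274.3,137.5),.050,K,R,t); p=at((305,140.5),.049,K,R,t)
for q in (g,p): print(q.round(4),"nest xy",((q-crown)@nx).round(4),((q-crown)@ny-.1).round(4))
print("gap",(g-p)@ny)
manip.move_ptp(pos(-.010,.12),RT)
z=stroke(-.010,.010,.0765)
cal=manip.get_calibration("wrist"); im,d=manip.grab_frame("wrist"); cv2.imwrite("pics/w2.png",im[:,:,::-1]); np.savez("w2.npz",im=im,d=d,**cal)
print(manip.current_time())
E
```

```text
[ 0.5939 -0.0175  0.05  ] nest xy 0.0596 0.0013
[ 0.6044 -0.0438  0.049 ] nest xy 0.0566 -0.0268
gap 0.028159781659788417
z 0.0746 Fpress 10.1 F [[-4.2, -0.7, 15.0], [-4.2, 1.2, 11.0]] tcp [ 0.5843 -0.126   0.0753] t 8.18
8.4833
```

View pics/w2.png

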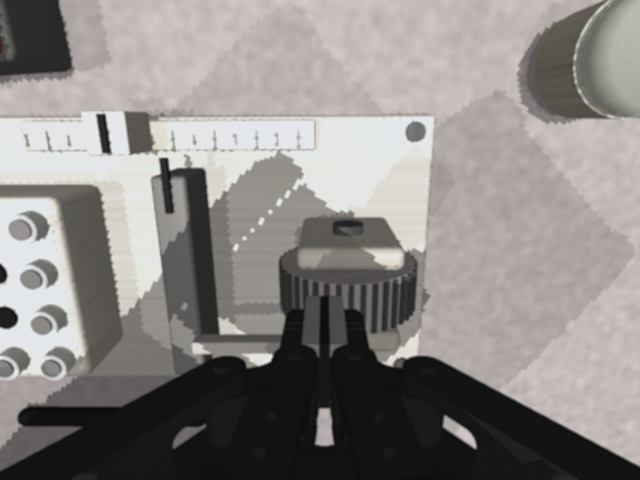

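The wrist view now shows the gauge rib's inner end at (102, 155) and the pointer end at (165, 158). All ribs stay visible during the strokes, so I'll add automatic rib measuring on a rectified strip.

```bash
cat >> h.py <<'E'
def profile(im,K,R,t,x0,x1,z,y0=-.045,y1=.04):
    ys=np.arange(y0,y1,.0002); xs=np.arange(x0,x1,.0004)
    Y,X=np.meshgrid(ys,xs)
    W=crown+X[...,None]*nx+(Y[...,None]+.1)*ny+[0,0,z]
    c=W@R.T+t; u=c[...,0]/c[...,2]*K[0,0]+K[0,2]; v=c[...,1]/c[...,2]*K[1,1]+K[1,2]
    g=cv2.remap(im.min(2),u.astype('float32'),v.astype('float32'),cv2.INTER_LINEAR)
    return ys,cv2.GaussianBlur(g.mean(0).reshape(1,-1).astype('float32'),(9,1),0)[0]
def rib(ys,p,w=.003):   # darkest 3 mm wide band against its flanks
    n=int(w/.0002); s=np.convolve(p,np.ones(n)/n,'same')
    fl=(np.roll(s,n)+np.roll(s,-n))/2; sc=fl-s; sc[:2*n]=sc[-2*n:]=-9
    i=sc.argmax(); sl=slice(i-n,i+n+1); wt=np.clip(fl[i]-p[sl],0,None)
    return (ys[sl]*wt).sum()/wt.sum(), sc[i]
def gap(im,camera_matrix,R,t,**_):
    K=camera_matrix
    g=rib(*profile(im,K,R,t,.063,.073,.050,-.02,.03)); p=rib(*profile(im,K,R,t,.0515,.0545,.049))
    return (g[0]-p[0])*1e3,g,p
def look():
    cal=manip.get_calibration("wrist"); im,d=manip.grab_frame("wrist"); r=gap(im,**cal)
    print("gap mm",round(r[0],2),[np.round(q,4).tolist() for q in r[1:]]); return r[0],im,cal
E
python3 - <<'E'
from h import *
for n,(a,b) in (("w1",((274.3,137.5),(305,140.5))),("w2",((102,155),(165,158)))):
    f=dict(np.load(n+".npz")); K,R,t=f["camera_matrix"],f["R"],f["t"]
    g=at(a,.050,K,R,t); p=at(b,.049,K,R,t)
    print("hand",(g-p)@ny, ((g-crown)@nx,(g-crown)@ny-.1),((p-crown)@nx,(p-crown)@ny-.1),gap(**f))
E
```

```text
hand 0.028159781659788417 (np.float64(0.05963915782514117), np.float64(0.0013493797023625548)) (np.float64(0.05658772461390308), np.float64(-0.026810401957425886)) (np.float64(28.26526088214591), (np.float64(0.001776545613762705), np.float64(95.67405395507814)), (np.float64(-0.026488715268383204), np.float64(75.94479166666669)))
hand 0.025698091835009408 (np.float64(0.05869082307048334), np.float64(0.0030469364412590294)) (np.float64(0.0573698272420127), np.float64(-0.022651155393750386)) (np.float64(23.218525477779515), (np.float64(0.0010911783030172406), np.float64(151.63528060913086)), (np.float64(-0.022127347174762273), np.float64(119.25218098958335)))
```

Automatic measuring gives 28.3 → 23.2 mm, exactly 20/4 with no slip. Continuing.

Run:
```python
from h import *
g=23.2
for k in range(4):
    s=min(.020,(g-1.0)*.004)
    stroke(-.010,-.010+s,.0758,F=6.5)
    g,im,cal=look()
    if g<2.5: break
print(manip.current_time())
```

```text
z 0.0751 Fpress 6.6 F [[-3.3, 0.1, 11.6], [-3.3, 1.5, 7.6]] tcp [ 0.5843 -0.126   0.0754] t 11.32
gap mm 18.15 [[0.0011, 151.89], [-0.0171, 125.2939]]
z 0.075 Fpress 7.2 F [[-2.9, -1.4, 10.4], [-2.5, 0.8, 7.5]] tcp [ 0.5843 -0.126   0.0754] t 14.45
gap mm 13.05 [[0.0011, 152.1404], [-0.012, 130.201]]
z 0.0751 Fpress 7.9 F [[-3.5, -0.0, 12.0], [-1.8, 0.9, 9.1]] tcp [ 0.5843 -0.126   0.0754] t 17.83
gap mm 7.98 [[0.0011, 152.3107], [-0.0069, 135.3823]]
z 0.0746 Fpress 8.5 F [[-4.6, -1.7, 13.0], [-3.7, 0.9, 9.1]] tcp [ 0.5843 -0.126   0.0753] t 21.47
gap mm 2.95 [[0.0011, 152.6659], [-0.0019, 139.4037]]
21.7667
```

Run:
```python
from h import *
manip.move_l(pos(.010,.15),RT,.2)
manip.move_l(pos(.098,.15)-.02*nx,RT,.2); manip.dwell(.2)
g,im,cal=look(); cv2.imwrite("pics/w3.png",im[:,:,::-1]); np.savez("w3.npz",im=im,**cal)
print(manip.current_time())
```

```text
gap mm 2.49 [[0.002, 109.3204], [-0.0005, 101.1496]]
23.1
```

View pics/w3.png

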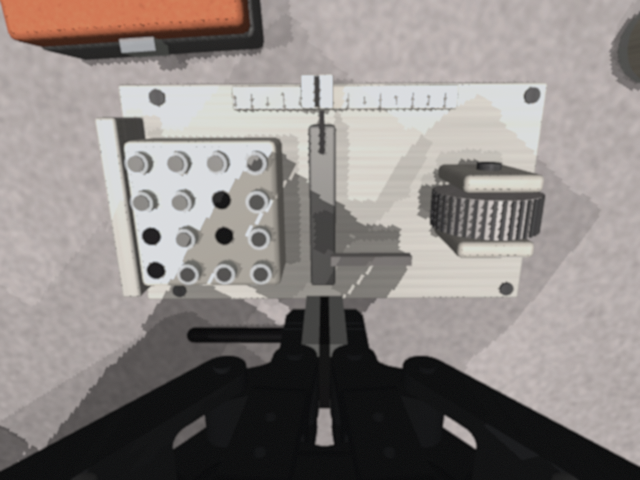

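The wrist view shows the gauge rib at column 318 and the pointer rib at 322, i.e. 2.5 mm left, which agrees with the measurement. One 9.5 mm stroke next, then I'll recheck, including the yaw from the plate edge.

Run:
```python
from h import *
f=np.load("w3.npz"); K,R,t=f["camera_matrix"],f["R"],f["t"]
gr=cv2.cvtColor(f["im"],cv2.COLOR_RGB2GRAY).astype(float); e=[]
for u in list(range(170,290,4))+list(range(345,520,4)):
    col=np.diff(cv2.GaussianBlur(gr[70:100,u:u+1],(1,5),0)[:,0]); e.append((u,70.5+col.argmax()))
W=np.array([at(q,.012,K,R,t) for q in e]); y=(W-crown)@ny; x=(W-crown)@nx
m=abs(x-np.median(x))<.002; p=np.polyfit(y[m],x[m],1); print("edge x",p[1],"yaw err deg",np.degrees(p[0]),m.sum(),len(m))
manip.move_l(pos(-.005,.15),RT,.2); manip.move_l(pos(-.005,.084),RT,.2)
stroke(-.005,.0045,.0758,F=6.5)
look()
manip.move_l(pos(.0045,.15),RT,.2)
manip.move_l(pos(.098,.15)-.02*nx,RT,.2); manip.dwell(.2)
g,im,cal=look(); cv2.imwrite("pics/w4.png",cv2.resize(im[60:200,240:400],(640,560),interpolation=cv2.INTER_CUBIC)[:,:,::-1]); np.savez("w4.npz",im=im,**cal)
print(manip.current_time())
```

```text
edge x 0.07356453405826176 yaw err deg -0.2143471109560644 74 74
z 0.0753 Fpress 7.0 F [[-2.9, -0.7, 8.8], [-2.9, -0.4, 8.0]] tcp [ 0.5871 -0.1311  0.0759] t 26.61
gap mm 0.63 [[0.001, 153.3277], [0.0004, 144.4022]]
gap mm 0.24 [[0.002, 109.3056], [0.0018, 100.59]]
28.2667
```

View pics/w4.png

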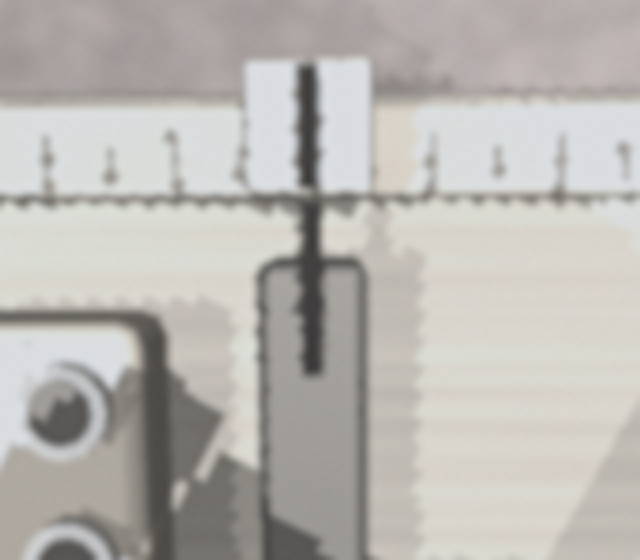

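The crop shows the two ribs in one line, gauge at column 308 and pointer at 311 of a 4x enlargement, so the remaining gap is about 0.2 mm. The hand is clear, so I'm handing it in.

```bash
python3 -c "
from bench import manip
print(manip.sign_off(), manip.current_time())"
```

```text
the job is handed in; nothing more can be done
the job is handed in; nothing more can be done
```

The jaw was rolled closed with the wheel alone until its rib was within about 0.2 mm of the gauge rib by the overhead wrist view (an oblique view read 0.6 mm); the hand is clear and the job was handed in after about 28 s.

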